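# Rinse the roller sleeves on the washing stand

## Robot

A 6-joint arm with a two-finger parallel gripper is mounted at the origin on the work surface. World frame = base frame: x ahead of the robot, y to its left, z up, the work surface at z = 0. Lengths are in m, angles in rad, forces in N, time in s.
With the tool pointing down it reaches from about 0.3 to 0.75 m from the base axis. Payload 8.5 kg.
Tool frame: the origin (TCP) lies midway between the tips of the shut fingers; the grasp point (between the pads) lies 19 mm behind it; z points along the fingers, y is the line along which they close (so a half turn about z gives the same grasp; the last joint's range is limited). The gripper opens to 88 mm and grips with 3 to 60 N. Pads are 18 mm wide; open, the fingers measure 123 mm over their backs; the gripper's body (75 mm by 187 mm) begins 45 mm behind the grasp point.
Start: joints at [-1.456, 0.381, 1.297, -0, 1.464, -0.215], TCP at [0.178, -0.52, 0.239] pointing down, gripper open.
Joint ranges: [-3.11, 3.11], [-0.89, 2.33], [0.22, 2.48], [-1.42, 4.56], [0.17, 2.85], [-2.88, 2.88]. Speed limits (rad/s): [2.39, 2.39, 3.14, 3.14, 3.14, 3.14].

## Interface

Orientations are given as a unit quaternion [w, x, y, z].
In Python, from workcell import arm gives the robot as it stands. The module is installed in compiled form; this text tells all that it offers. Calls block until the motion is done:
- arm.reach(position, orientation): joint-space move of the TCP to a pose.
- arm.move_l(position, rot=None, max_speed=0.15): straight line of the TCP; rot=None keeps the orientation; max_speed is the mean speed in m/s.
- arm.goto_joints(angles): joint-space move.
- arm.gripper_open() and arm.close_gripper(effort=None): open the fingers fully, or close them until they stop; effort is the grip in N (None keeps the last).
- arm.wait(seconds).
- arm.solve_ik(position, orientation): joint angles nearest the present ones, or None.
- arm.get_state(): the state.
- arm.capture(name): name is "side" or "top" or "wrist"; returns a dict with "color" (400x640x3 uint8, red, green, blue), "fx", "fy", "cx", "cy" (pixels), "pose" (4x4, takes a point from camera to world coordinates). Camera axes: x right, y down, z forward; pixel columns grow to the right and rows downward; lengths in m; the calibration is good to about 2 mm. A picture is of the moment at which its call begins. There is no depth.
A pose or a line that the arm cannot do raises arm.MotionError and nothing moves.
- arm.job_done(): hands the job in; it is judged then, once.
The state is a dict: "time": time; "qpos": joint angles; "dq": joint speeds; "joint_torque": joint torques, N m; "tcp_pos": TCP position; "tool_rot": TCP orientation; "contact_force": force on the tool from outside, world axes, zero at the start; "ft_torque": the same for the moment, N m; "grip_width": finger opening in m; "gripper_force": force on a finger pad.
Only numpy, scipy, OpenCV 4.12 (cv2) and the standard library are available. Lean on these libraries where they do the work, as an engineer would, in place of code of your own. Each camera call takes 0.05 s, during which the arm holds its last target. There are 200 camera calls.

## Task

Wash the used paint-roller sleeves that stand about on the bench: push every one fully home, each onto its own spigot of the grey washing stand, then give the blue pump two full strokes, each down to its stop and all the way back up. With the sleeves still on, pull the red drain knob up to its stop and let it go all the way back down, and only then move every sleeve to the blue tray to dry, standing upright on its floor. Do not disturb the paint tin, the brush or the tape roll.

Things in the scene. Friction and masses are not known exactly. Their poses are not given: they have to be found in the camera images.
- sleeve1: A paint-roller sleeve (short corner-roller refill): cream pile with ochre stripes over a green plastic core, rigid, standing on end. Outside diameter 52 mm, height 44 mm, straight through bore of 20 mm diameter. Origin: centre of the lower end face; z along its axis (up; both ends are alike). It may be absent.
- sleeve2: A paint-roller sleeve (short corner-roller refill): cream pile with ochre stripes over a green plastic core, rigid, standing on end. Outside diameter 52 mm, height 44 mm, straight through bore of 20 mm diameter. Origin: centre of the lower end face; z along its axis (up; both ends are alike). It may be absent.
- sleeve3: A paint-roller sleeve (short corner-roller refill): cream pile with ochre stripes over a green plastic core, rigid, standing on end. Outside diameter 52 mm, height 44 mm, straight through bore of 20 mm diameter. Origin: centre of the lower end face; z along its axis (up; both ends are alike). It may be absent.
- sleeve4: A paint-roller sleeve (short corner-roller refill): cream pile with ochre stripes over a green plastic core, rigid, standing on end. Outside diameter 52 mm, height 44 mm, straight through bore of 20 mm diameter. Origin: centre of the lower end face; z along its axis (up; both ends are alike). It may be absent.
- stand: The roller washing stand: a low grey plastic basin fixed to the bench, 300 mm (its x) by 240 mm (its y), floor 35 mm above the bench with a rim lip 47 mm above the bench. Origin: centre of its underside at bench height; x points from the four spigots towards the pump and drain. Spigots at (-100, +-47.5) and (-5, +-47.5) mm, pump at (100, 55) mm, drain knob at (100, -55) mm in its frame.
- spigot1 (a point): Spigot 1 of the stand: upright steel pin 18 mm in diameter standing on a white round shoulder (32 mm diameter). This point is the centre of the shoulder's top face, 43 mm above the bench, where the lower end of a sleeve that is fully home rests; the pin rises 37 mm above it, the last 10 mm tapering to 8 mm diameter. Neighbouring spigots are 95 mm apart.
- spigot2 (a point): Spigot 2 of the stand: upright steel pin 18 mm in diameter standing on a white round shoulder (32 mm diameter). This point is the centre of the shoulder's top face, 43 mm above the bench, where the lower end of a sleeve that is fully home rests; the pin rises 37 mm above it, the last 10 mm tapering to 8 mm diameter. Neighbouring spigots are 95 mm apart.
- spigot3 (a point): Spigot 3 of the stand: upright steel pin 18 mm in diameter standing on a white round shoulder (32 mm diameter). This point is the centre of the shoulder's top face, 43 mm above the bench, where the lower end of a sleeve that is fully home rests; the pin rises 37 mm above it, the last 10 mm tapering to 8 mm diameter. Neighbouring spigots are 95 mm apart.
- spigot4 (a point): Spigot 4 of the stand: upright steel pin 18 mm in diameter standing on a white round shoulder (32 mm diameter). This point is the centre of the shoulder's top face, 43 mm above the bench, where the lower end of a sleeve that is fully home rests; the pin rises 37 mm above it, the last 10 mm tapering to 8 mm diameter. Neighbouring spigots are 95 mm apart.
- pump_top (a point): Centre of the top face of the pump's round blue plunger head (42 mm diameter, 14 mm thick) on a white barrel; about 122 mm above the bench at rest. It moves with the head.
- pump (a joint): Pump plunger travel in m: 0 = up at rest, grows as the head is pressed straight down, 0.025 = at its stop. A spring returns it (about 3.5 N at first, 10 N at the stop).
- drain_top (a point): Centre of the top face of the red drain knob, an upright cylinder 30 mm in diameter and 26 mm tall; the top is about 93 mm above the bench at rest. It moves with the knob.
- drain (a joint): Drain knob travel in m: 0 = down at rest (drain shut), grows as the knob is pulled straight up, 0.022 = at its stop. A spring returns it (about 3.5 N at first, 9 N at the stop).
- tray: The drying tray: shallow blue plastic tray fixed to the bench, 240 mm (its x) by 110 mm (its y), floor 5 mm above the bench, rim 6 mm thick rising to 15 mm above the bench; inside 228 by 98 mm, room for three sleeves in a row along its x. Origin: centre of its underside at bench height.
- paint_tin: Bystander: closed paint tin with a green label, 100 mm diameter, 110 mm tall. Origin: centre of its base.
- brush: Bystander: a paint brush lying on the bench, about 0.2 m long. Origin: under its middle, x along it.
- tape_roll: Bystander: a blue roll of masking tape lying flat, 80 mm diameter, 30 mm tall. Origin: centre of its underside.
There are look-alikes about, which are no part of the job. What is shaped like the sleeve4 but turquoise is not meant.

How it is judged:
On the way, in this order (a step that is already met when the one before it is completed fails the run):
1. every sleeve is fully home on a spigot (((horizontal distance between sleeve1 and spigot1 below 0.004 m and z of sleeve1 in the frame of spigot1 below 0.004 m and angle between sleeve1's own z axis and vertical below 0.1 rad) or (horizontal distance between sleeve1 and spigot2 below 0.004 m and z of sleeve1 in the frame of spigot2 below 0.004 m and angle between sleeve1's own z axis and vertical below 0.1 rad) or (horizontal distance between sleeve1 and spigot3 below 0.004 m and z of sleeve1 in the frame of spigot3 below 0.004 m and angle between sleeve1's own z axis and vertical below 0.1 rad) or (horizontal distance between sleeve1 and spigot4 below 0.004 m and z of sleeve1 in the frame of spigot4 below 0.004 m and angle between sleeve1's own z axis and vertical below 0.1 rad)) and ((horizontal distance between sleeve2 and spigot1 below 0.004 m and z of sleeve2 in the frame of spigot1 below 0.004 m and angle between sleeve2's own z axis and vertical below 0.1 rad) or (horizontal distance between sleeve2 and spigot2 below 0.004 m and z of sleeve2 in the frame of spigot2 below 0.004 m and angle between sleeve2's own z axis and vertical below 0.1 rad) or (horizontal distance between sleeve2 and spigot3 below 0.004 m and z of sleeve2 in the frame of spigot3 below 0.004 m and angle between sleeve2's own z axis and vertical below 0.1 rad) or (horizontal distance between sleeve2 and spigot4 below 0.004 m and z of sleeve2 in the frame of spigot4 below 0.004 m and angle between sleeve2's own z axis and vertical below 0.1 rad)) and ((horizontal distance between sleeve3 and spigot1 below 0.004 m and z of sleeve3 in the frame of spigot1 below 0.004 m and angle between sleeve3's own z axis and vertical below 0.1 rad) or (horizontal distance between sleeve3 and spigot2 below 0.004 m and z of sleeve3 in the frame of spigot2 below 0.004 m and angle between sleeve3's own z axis and vertical below 0.1 rad) or (horizontal distance between sleeve3 and spigot3 below 0.004 m and z of sleeve3 in the frame of spigot3 below 0.004 m and angle between sleeve3's own z axis and vertical below 0.1 rad) or (horizontal distance between sleeve3 and spigot4 below 0.004 m and z of sleeve3 in the frame of spigot4 below 0.004 m and angle between sleeve3's own z axis and vertical below 0.1 rad)) and ((horizontal distance between sleeve4 and spigot1 below 0.004 m and z of sleeve4 in the frame of spigot1 below 0.004 m and angle between sleeve4's own z axis and vertical below 0.1 rad) or (horizontal distance between sleeve4 and spigot2 below 0.004 m and z of sleeve4 in the frame of spigot2 below 0.004 m and angle between sleeve4's own z axis and vertical below 0.1 rad) or (horizontal distance between sleeve4 and spigot3 below 0.004 m and z of sleeve4 in the frame of spigot3 below 0.004 m and angle between sleeve4's own z axis and vertical below 0.1 rad) or (horizontal distance between sleeve4 and spigot4 below 0.004 m and z of sleeve4 in the frame of spigot4 below 0.004 m and angle between sleeve4's own z axis and vertical below 0.1 rad))), for 0.2 s.
2. the pump is pressed down to its stop, all sleeves home (all of step 1 and value of joint pump above 0.021 m), for 0.05 s.
3. the pump has come back up, all sleeves home (all of step 1 and value of joint pump below 0.004 m), for 0.05 s.
4. the pump is pressed down to its stop a second time, all sleeves home (all of step 2), for 0.05 s.
5. the pump has come back up again, all sleeves home (all of step 3), for 0.05 s.
6. the drain knob is pulled up to its stop, all sleeves home (all of step 1 and value of joint drain above 0.0185 m), for 0.05 s.
7. the drain knob is back down, all sleeves home (all of step 1 and value of joint drain below 0.004 m), for 0.05 s.
At the end, for the whole second after the job is handed in: Every sleeve present stands on the floor of the tray (within 4 mm of its height), inside its rim, upright within 0.1 rad and at rest; pump up and drain knob down, both within 4 mm of rest (x of sleeve1 in the frame of tray between -0.1 and 0.1 m and y of sleeve1 in the frame of tray between -0.04 and 0.04 m and z of sleeve1 in the frame of tray between 0.001 and 0.009 m and angle between each of sleeve1, sleeve2, sleeve3, sleeve4's own z axis and vertical below 0.1 rad and linear speed of each of sleeve1, sleeve2, sleeve3, sleeve4 below 0.02 m/s and x of sleeve2 in the frame of tray between -0.1 and 0.1 m and y of sleeve2 in the frame of tray between -0.04 and 0.04 m and z of sleeve2 in the frame of tray between 0.001 and 0.009 m and x of sleeve3 in the frame of tray between -0.1 and 0.1 m and y of sleeve3 in the frame of tray between -0.04 and 0.04 m and z of sleeve3 in the frame of tray between 0.001 and 0.009 m and x of sleeve4 in the frame of tray between -0.1 and 0.1 m and y of sleeve4 in the frame of tray between -0.04 and 0.04 m and z of sleeve4 in the frame of tray between 0.001 and 0.009 m and value of joint each of pump, drain below 0.004 m); the robot touches nothing.
It fails at once if a bystander (paint tin, brush or tape roll) is shifted by more than 25 mm (distance of any of paint_tin, brush, tape_roll from where it was at the start of the episode above 0.025 m).
Of sleeve1, sleeve2, sleeve3, sleeve4 only 2 to 3 are there at a start; the rules pass over those that are not, and their reading is None.
At some moment in a run one of sleeve1, sleeve2, sleeve3, sleeve4 may be knocked a few centimetres aside while the robot is not near it.
It also fails if it takes over 210 s, if anything falls off the work surface, if the arm or the gripper's body presses on something with over 40 N, if the wrist force passes 120 N, or if a joint passes its speed limit or range.

## Working session

There is one attempt and no reset: what is moved stays moved. The work goes in short steps, each a Python script; the robot and the scene stay as the last script left them, time stands still between calls to the robot, and variables do not carry over. Pictures are saved under pics/ and viewed, at most 14 in all, crops included, and the job is handed in when it is done.

```bash
mkdir -p pics
python3 - <<'E'
from workcell import arm
import cv2
for n in("top","side"):
    c=arm.capture(n); cv2.imwrite(f"pics/{n}0.png",c["color"][:,:,::-1]); print(n,c["fx"],c["cx"],c["cy"],c["pose"].round(3).tolist())
s=arm.get_state();print(s["tool_rot"],s["tcp_pos"],s["grip_width"],s["time"])
E
```

```text
top 444.9012622106693 319.1954756863584 198.68509468350683 [[-0.089, -0.97, 0.228, 0.348], [-0.996, 0.087, -0.019, -0.026], [-0.001, -0.229, -0.973, 1.181], [0.0, 0.0, 0.0, 1.0]]
side 439.0103399671397 327.3137341011319 202.30450758098968 [[-0.945, -0.174, 0.279, 0.275], [-0.328, 0.477, -0.815, 0.881], [0.009, -0.862, -0.508, 0.666], [0.0, 0.0, 0.0, 1.0]]
[-6.29173716e-04  9.86435514e-01  1.64148039e-01  4.81561551e-05] [ 0.17808901 -0.52011429  0.23822565] 0.08801807542480337 0.1
```

View pics/top0.png

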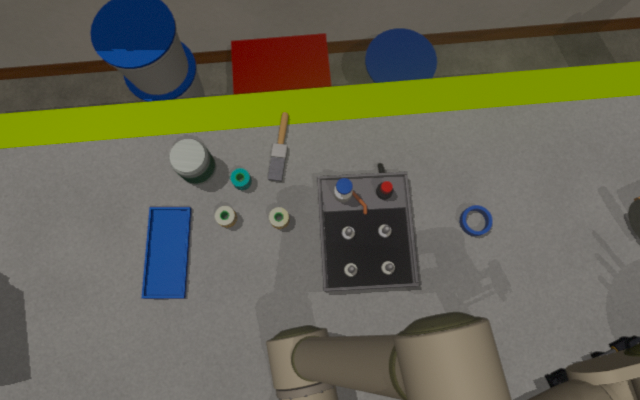

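View pics/side0.png

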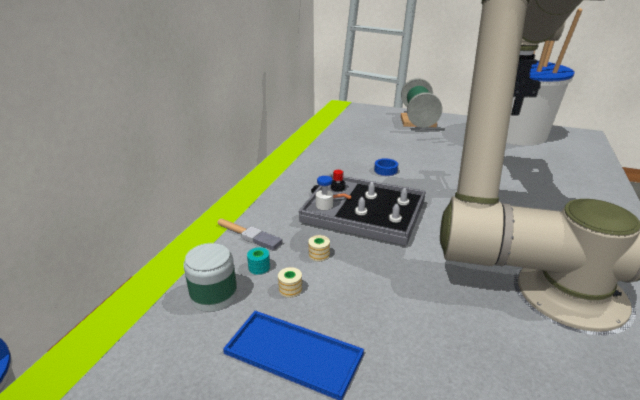

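The top view shows two cream sleeves with green cores, at (225,216) and (279,217). A turquoise look-alike stands at (241,178). The stand's spigots are at about (348,233), (385,230), (351,270) and (388,268), with the pump at (344,187), the drain at (386,189) and the tray at (167,252). The side view agrees: cream at (290,282) and (319,248), turquoise at (258,261). The arm could be hiding a third sleeve, so I'll move it and look again with the wrist camera.

```bash
cat > h.py <<'E'
from workcell import arm
import numpy as np, cv2
from scipy.spatial.transform import Rotation as R
def quat(yaw):  # tool down; tool y axis lies at world angle yaw-90deg... x axis at yaw
    q=(R.from_euler('z',yaw)*R.from_euler('x',np.pi)).as_quat(); return [q[3],q[0],q[1],q[2]]
def ray(c,u,v,z):
    d=c["pose"][:3,:3]@np.array([(u-c["cx"])/c["fx"],(v-c["cy"])/c["fy"],1]); o=c["pose"][:3,3]
    return (o+d*(z-o[2])/d[2])
def proj(c,p):
    q=c["pose"][:3,:3].T@(np.asarray(p)-c["pose"][:3,3]); return np.array([c["fx"]*q[0]/q[2]+c["cx"],c["fy"]*q[1]/q[2]+c["cy"]])
def blobs(c,lo,hi,amin=15):
    m=cv2.inRange(cv2.cvtColor(c["color"],cv2.COLOR_RGB2HSV),lo,hi)
    n,_,s,ce=cv2.connectedComponentsWithStats(m)
    return [(ce[i],s[i]) for i in range(1,n) if s[i,4]>=amin]
def save(c,name,scale=1): cv2.imwrite("pics/"+name,cv2.resize(c["color"][:,:,::-1],None,fx=scale,fy=scale))
E
python3 - <<'E'
from h import *
s=arm.get_state(); print(R.from_quat(np.roll(s["tool_rot"],-1)).as_matrix().round(2).tolist())
c=arm.capture("top")
for nm,px,z in [("A",(225,215),.044),("B",(279.5,216.5),.044),("sp",(347.5,229),.08),("sp",(384.5,227),.08),("sp",(350,267),.08),("sp",(388,264.5),.08),("pump",(344,185),.122),("drain",(386.5,187),.093),("tin",(189,157),.11),("turq",(240,177),.044)]:
    print(nm,ray(c,*px,z)[:2].round(3))
for nm,px in [("tray",(151,207)),("tray",(191,207)),("tray",(143,298)),("tray",(185,298))]: print(nm,ray(c,*px,.015)[:2].round(3))
A=ray(c,225,215,.044)
for yaw in (0,np.pi/2,-np.pi/2,.17): print(yaw,arm.solve_ik([A[0],A[1],.1],quat(yaw)))
# move out of the top view and look
B=ray(c,279.5,216.5,.044)
arm.reach([.45,B[1]+.02,.35],quat(np.pi/2))
save(arm.capture("top"),"top1.png"); w=arm.capture("wrist"); save(w,"w1.png"); print(w["fx"],w["pose"].round(3).tolist())
E
```

```text
[[0.95, 0.32, -0.0], [0.32, -0.95, 0.0], [0.0, -0.0, -1.0]]
A [0.593 0.2  ]
B [0.576 0.059]
sp [ 0.522 -0.111]
sp [ 0.518 -0.204]
sp [ 0.427 -0.108]
sp [ 0.425 -0.201]
pump [ 0.625 -0.111]
drain [ 0.618 -0.22 ]
tin [0.736 0.271]
turq [0.692 0.156]
tray [0.638 0.402]
tray [0.629 0.295]
tray [0.401 0.423]
tray [0.392 0.316]
0 [ 1.35952716e-01  6.32025406e-01  1.27635976e+00 -4.44089210e-16
  1.23320749e+00  1.70674904e+00]
1.5707963267948966 [ 1.35952716e-01  6.32025406e-01  1.27635976e+00 -4.44089210e-16
  1.23320749e+00  1.35952716e-01]
-1.5707963267948966 None
0.17 [ 1.35952716e-01  6.32025406e-01  1.27635976e+00 -4.44089210e-16
  1.23320749e+00  1.53674904e+00]
306.3334522382072 [[1.0, -0.001, -0.001, 0.451], [-0.001, -0.955, -0.295, 0.156], [-0.0, 0.295, -0.955, 0.496], [0.0, 0.0, 0.0, 1.0]]
```

```bash
python3 -c "
import cv2,numpy as np
cv2.imwrite('pics/c1.png',np.vstack([cv2.resize(cv2.imread('pics/top1.png'),(480,300)),cv2.resize(cv2.imread('pics/w1.png'),(480,300))]))"
```

```text
(no output)
```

View pics/c1.png

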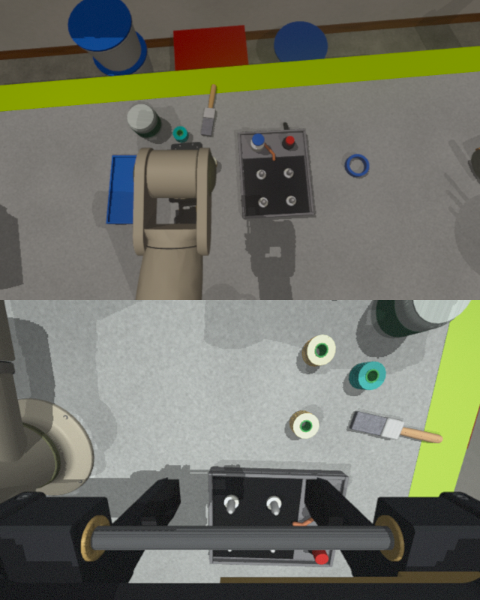

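With the arm moved, the top view (upper half) shows nothing behind it. The wrist view (lower half) shows only two cream sleeves, at (321,350) and (306,425), and the turquoise look-alike at (368,376). So two sleeves are present. Next I'll take closer wrist views to measure them accurately.

```bash
cat >> h.py <<'E'
def sleeves(c,z=.044,amin=150):
    """centres of the bore openings inside cream rings (not turquoise)"""
    hsv=cv2.cvtColor(c["color"],cv2.COLOR_RGB2HSV)
    m=cv2.inRange(hsv,(18,25,150),(40,150,255))
    cs,hi=cv2.findContours(m,cv2.RETR_CCOMP,cv2.CHAIN_APPROX_NONE); out=[]
    for i,k in enumerate(cs):
        if hi[0][i][3]>=0 and cv2.contourArea(k)>amin*.1 and len(k)>=8:
            (u,v),ax,_=cv2.fitEllipse(k); p=ray(c,u,v,z)
            w=max(ax)*np.linalg.norm(p-c["pose"][:3,3])/c["fx"]
            out.append((p,(u,v),w))
    return out
E
python3 - <<'E'
from h import *
arm.reach([.55,.11,.25],quat(0)); c=arm.capture("wrist"); print(c["pose"].round(3).tolist())
for p,uv,w in sleeves(c): print(p.round(4),np.round(uv,1),round(w,4))
save(c,"w2.png")
arm.reach([.42,-.155,.28],quat(0)); c=arm.capture("wrist"); save(c,"w3.png"); np.save("w3.npy",c,allow_pickle=True)
for p,uv,w in sleeves(c): print(p.round(4),np.round(uv,1),round(w,4))
E
python3 -c "
import cv2,numpy as np
a=cv2.imread('pics/w2.png');b=cv2.imread('pics/w3.png')
cv2.imwrite('pics/c2.png',cv2.resize(np.vstack([a[:290],b[:290]]),None,fx=1,fy=1))"
```

```text
[[0.001, -0.955, -0.295, 0.627], [-1.0, -0.001, 0.0, 0.111], [-0.0, 0.295, -0.955, 0.397], [0.0, 0.0, 0.0, 1.0]]
```

View pics/c2.png

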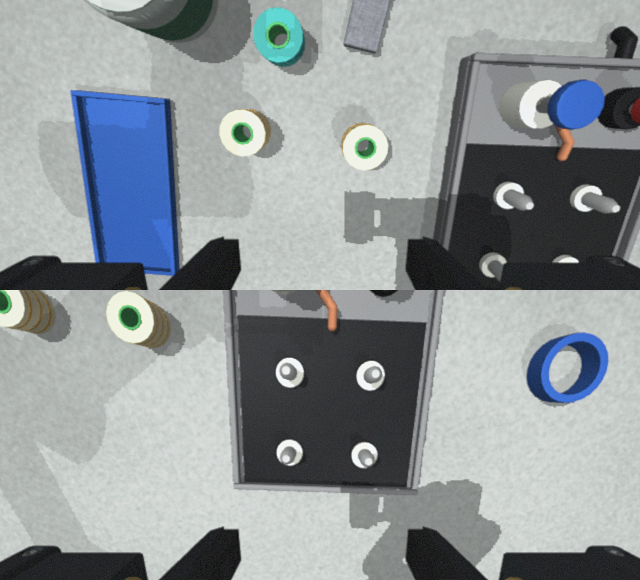

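In w2 (upper half) the meant sleeves are cream at (243,133) and (366,147). The shape at (279,35) is turquoise, so it is the look-alike and not meant. In w3 (lower half) the four white shoulders are clear at rows/cols ≈ (289,82), (371,86), (289,163) and (364,166) of that image. I'll use the green core outlines and fit the white shoulders.

```bash
python3 - <<'E'
import re
s=open('h.py').read(); s=s[:s.index('def sleeves')]
s+='''def sleeves(c,z=.044,show=False):
    """centres of green cores (z of top face) that are ringed by cream"""
    hsv=cv2.cvtColor(c["color"],cv2.COLOR_RGB2HSV); out=[]
    m=cv2.inRange(hsv,(50,90,40),(80,255,255))
    for k in cv2.findContours(m,cv2.RETR_EXTERNAL,cv2.CHAIN_APPROX_NONE)[0]:
        if len(k)<12: continue
        (u,v),ax,_=cv2.fitEllipse(cv2.convexHull(k)) if len(cv2.convexHull(k))>=5 else ((0,0),(0,0),0)
        p=ray(c,u,v,z); w=max(ax)*np.linalg.norm(p-c["pose"][:3,3])/c["fx"]
        a=np.linspace(0,6.28,24,endpoint=False); q=[proj(c,p+[.019*np.cos(t),.019*np.sin(t),0]).round().astype(int) for t in a]
        q=[hsv[y,x] for x,y in q if 0<=x<640 and 0<=y<400]
        if .018<w<.042 and len(q)>12: out.append((p,(u,v),w,np.median(q,0)))
    return out
'''
open('h.py','w').write(s)
E
python3 - <<'E'
from h import *
c3=np.load("w3.npy",allow_pickle=True).item()
arm.reach([.55,.11,.25],quat(0)); c=arm.capture("wrist")
for p,uv,w,q in sleeves(c): print(p.round(4),np.round(uv,1),round(w,4),q)
for p,uv,w,q in sleeves(c3): print("c3",p.round(4),np.round(uv,1),round(w,4),q)
t=arm.capture("top")
for p,uv,w,q in sleeves(t): print("top",p.round(4),np.round(uv,1),round(w,4),q)
g=c3["color"]; hsv=cv2.cvtColor(g,cv2.COLOR_RGB2HSV)
S=[]
for u,v in [(289,82),(371,86),(289,163),(364,166)]:
    r=hsv[v-20:v+20,u-20:u+20]; m=((r[...,2]>190)).astype(np.uint8)
    k=max(cv2.findContours(m,cv2.RETR_EXTERNAL,cv2.CHAIN_APPROX_NONE)[0],key=cv2.contourArea)
    (x,y),ax,_=cv2.fitEllipse(k); p=ray(c3,x+u-20,y+v-20,.043); S.append(p[:2]); print(p.round(4),(x+u-20,y+v-20),np.round(np.array(ax)*np.linalg.norm(p-c3["pose"][:3,3])/306.3,4))
M=np.array([[-5,47.5],[-5,-47.5],[-100,47.5],[-100,-47.5]])/1000; S=np.array(S)
A=M-M.mean(0);B=S-S.mean(0); yaw=np.arctan2((A[:,0]*B[:,1]-A[:,1]*B[:,0]).sum(),(A*B).sum())
r=R.from_euler('z',yaw).as_matrix()[:2,:2]; o=S.mean(0)-r@M.mean(0)
print("stand",o,yaw,"res",(S-(M@r.T+o)).round(4).tolist()); np.save("stand.npy",[*o,yaw])
for n,q,z in[("sp1",(-.1,.0475),.08),("pump",(.1,.055),.122),("drain",(.1,-.055),.093)]:
    p=np.r_[r@q+o,z]; print(n,p.round(4),proj(t,p).round(1),proj(c3,p).round(1))
# tray in w2: blue
b=cv2.inRange(cv2.cvtColor(c["color"],cv2.COLOR_RGB2HSV),(105,120,40),(120,255,255))
k=max(cv2.findContours(b[:,:240],cv2.RETR_EXTERNAL,cv2.CHAIN_APPROX_NONE)[0],key=cv2.contourArea)
P=np.array([ray(c,u,v,.015)[:2] for u,v in k[:,0]],np.float32); print("tray w",cv2.minAreaRect(P))
b=cv2.inRange(cv2.cvtColor(t["color"],cv2.COLOR_RGB2HSV),(105,120,40),(120,255,255)); b[:200]=0; b[:,230:]=0
k=max(cv2.findContours(b,cv2.RETR_EXTERNAL,cv2.CHAIN_APPROX_NONE)[0],key=cv2.contourArea)
P=np.array([ray(t,u,v,.015)[:2] for u,v in k[:,0]],np.float32); print("tray t",cv2.minAreaRect(P))
E
```

```text
[0.578  0.0626 0.044 ] [364.5 147.6] 0.025 [ 35.  12. 243.]
[0.5945 0.2028 0.044 ] [241.1 133. ] 0.0259 [ 33.   13.5 242. ]
[0.6944 0.1582 0.044 ] [276.6  34.7] 0.0322 [ 89.  140.5 200. ]
[0.7106 0.2349 0.044 ] [200.6  17. ] 0.0341 [73. 11. 90.]
c3 [0.578  0.0625 0.044 ] [129.4  27. ] 0.0369 [ 34.  18. 243.]
[ 0.5208 -0.1137  0.043 ] (289.1873035430908, 81.97262954711914) [0.0333 0.0357]
[ 0.5176 -0.2086  0.043 ] (369.94078254699707, 84.9829216003418) [0.0331 0.0363]
[ 0.4256 -0.1102  0.043 ] (288.787992477417, 162.25907516479492) [0.0289 0.0303]
[ 0.4226 -0.2053  0.043 ] (363.8821678161621, 164.6903476715088) [0.0292 0.0303]
stand [ 0.52411107 -0.16123945] -0.034471905094634485 res [[0.0001, -0.0001], [0.0001, -0.0], [-0.0002, 0.0002], [0.0001, -0.0]]
sp1 [ 0.4258 -0.1103  0.08  ] [351.1 267.6] [285.5 168. ]
pump [ 0.6259 -0.1097  0.122 ] [343.5 184.6] [270.2 -60.2]
drain [ 0.6222 -0.2197  0.093 ] [386.3 185.3] [395.2 -39.1]
tray w ((0.5169976949691772, 0.3614882826805115), (0.11538054794073105, 0.24016252160072327), 84.93641662597656)
tray t ((0.5153370499610901, 0.362658828496933), (0.11098229140043259, 0.23820757865905762), 84.8781967163086)
```

The stand fit has residuals within 0.2 mm, and the projected pump and drain positions match the top view. The tray is 0.24 x 0.115 m centred at (0.516, 0.362). Now I'll pick and seat sleeve B (0.578, 0.063).

```bash
cat >> h.py <<'E'
ST=np.load("stand.npy"); TR=np.array([.516,.362,-.089])
def loc(F,x,y):
    return F[:2]+R.from_euler('z',F[2]).as_matrix()[:2,:2]@[x,y]
G=.012   # tcp above lower end of sleeve
def cream(c,z=.044): return [s for s in sleeves(c,z) if 18<s[3][0]<48 and s[3][1]<80 and s[3][2]>180]
def find(near,ofs=.03):
    arm.reach([near[0]-ofs,near[1],.25],quat(0)); c=arm.capture("wrist")
    L=sorted(cream(c),key=lambda s:np.hypot(*(s[0][:2]-near))); print([(s[0][:2].round(4).tolist(),np.round(s[1])) for s in L]); return L[0][0][:2]
def pick(p,z0,yaw,effort=20):
    arm.reach([*p,.2],quat(yaw)); arm.gripper_open()
    arm.move_l([*p,z0+G]); arm.close_gripper(effort); s=arm.get_state(); print("grip",s["grip_width"],s["gripper_force"])
    arm.move_l([*p,.2]); print("lifted",arm.get_state()["grip_width"])
def seat(p,yaw):
    arm.reach([*p,.2],quat(yaw)); arm.move_l([*p,.083+G+.002])
    z=.083+G
    while z>.0431+G:
        z=max(z-.004,.043+G); arm.move_l([*p,z],max_speed=.05); f=arm.get_state()["contact_force"]
        print(round(z,3),f.round(1) if hasattr(f,'round') else np.round(f,1))
        if abs(f[2])>25: break
    arm.gripper_open(); arm.wait(.3); arm.move_l([*p,.2])
E
python3 - <<'E'
from h import *
p=find([.578,.0626]); pick(p,0,0); seat(loc(ST,-.1,.0475),ST[2])
arm.reach([.38,-.155,.26],quat(0)); c=arm.capture("wrist"); save(c,"w4.png")
for s in cream(c,.087): print(s[0].round(4),s[2]); 
print(loc(ST,-.1,.0475), arm.get_state()["time"])
E
```

```text
[([0.578, 0.0628], array([322., 146.])), ([0.5944, 0.203], array([198., 132.]))]
grip 0.05167002353094416 20.00008757946489
lifted 0.051985893767373885
0.091 [-0.6  0.5 -0.7]
0.087 [ 0.2 -0.2 -0. ]
0.083 [ 0.4 -0.3  0.2]
0.079 [ 0.1 -3.1 -3.2]
0.075 [ 0.4 -4.3 -3.5]
0.071 [-1.5 -5.8 -4.2]
0.067 [ 0.5 -5.4 -2.6]
0.063 [-0.4 -6.2 -3.8]
0.059 [-0.5 -6.6 -3.9]
0.055 [-2.6 -6.   1.8]
[ 0.4259 -0.1095  0.087 ] 0.025373482496981802
[ 0.42580757 -0.11032116] 17.7833
```

B is seated: measured at (0.4259,-0.1095) against the spigot at (0.4258,-0.1103), with the expected core size at z=0.087. Now sleeve A.

Run:
```python
from h import *
p=find([.5945,.203]); pick(p,0,0); seat(loc(ST,-.005,-.0475),ST[2])
arm.reach([.40,-.155,.28],quat(0)); c=arm.capture("wrist"); save(c,"w5.png"); print(c["color"].shape)
for s in cream(c,.087): print(s[0].round(4),s[1],s[2]); 
print(loc(ST,-.1,.0475),loc(ST,-.005,-.0475), arm.get_state()["time"])
```

```text
[([0.5945, 0.2029], array([323., 146.]))]
grip 0.05065545223732264 19.999992897246557
lifted 0.05051727986631401
0.091 [-0.1  0.3 -0.3]
0.087 [-0.   1.  -0.9]
0.083 [-0.5 -0.2  0.1]
0.079 [ 0.4 -1.3 -2.1]
0.075 [-0.  -4.1 -2.8]
0.071 [ 1.2 -5.6 -2.9]
0.067 [ 1.2 -5.5 -1.9]
0.063 [ 1.8 -6.2 -1.4]
0.059 [ 1.4 -7.2 -3.7]
0.055 [ 1.1 -5.9  1.4]
(400, 640, 3)
[ 0.4259 -0.1097  0.087 ] (282.6846923828125, 151.60263061523438) 0.024386191354779922
[ 0.5175 -0.2079  0.087 ] (375.6767272949219, 61.56450271606445) 0.028896201706229398
[ 0.42580757 -0.11032116] [ 0.51747695 -0.2085389 ] 31.05
```

View pics/w5.png

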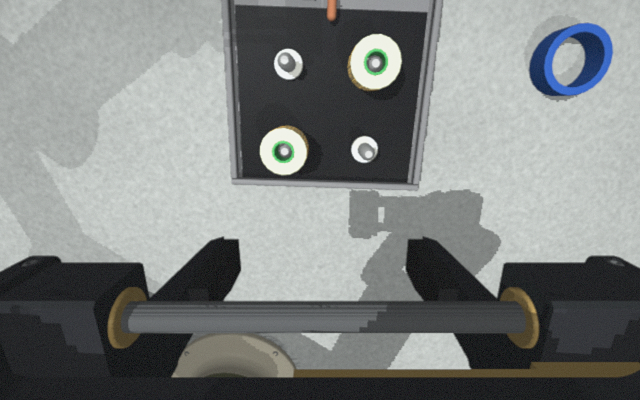

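Both sleeves are home, with the pin tips showing in the bores at (283,152) and (376,62). Next come the pump strokes.

Run:
```python
from h import *
p=loc(ST,.1,.055); arm.reach([*p,.2],quat(ST[2])); arm.close_gripper(20); arm.move_l([*p,.135]); f0=arm.get_state()["contact_force"][2]
for k in range(2):
    z=.122; arm.move_l([*p,z],max_speed=.08)
    while z>.090:
        z-=.002; arm.move_l([*p,z],max_speed=.04); s=arm.get_state(); f=s["contact_force"][2]-f0
        print(k,round(z,3),round(s["tcp_pos"][2],4),round(f,1))
        if f>22: break
    arm.wait(.3); 
    if k==0: save(arm.capture("side"),"s_down.png")
    arm.move_l([*p,.135],max_speed=.08); arm.wait(.5)
    print("up f",arm.get_state()["contact_force"][2]-f0)
arm.move_l([*p,.2]); print(arm.get_state()["time"])
```

```text
0 0.12 0.1206 3.7
0 0.118 0.1182 4.5
0 0.116 0.1161 5.1
0 0.114 0.1141 5.1
0 0.112 0.1123 4.8
0 0.11 0.1103 5.4
0 0.108 0.1084 5.8
0 0.106 0.1065 7.8
0 0.104 0.1046 7.6
0 0.102 0.1026 8.9
0 0.1 0.1007 8.4
0 0.098 0.0988 9.4
0 0.096 0.0974 12.3
0 0.094 0.0973 23.2
up f 0.6339890325544413
1 0.12 0.1203 3.9
1 0.118 0.118 5.5
1 0.116 0.116 4.4
1 0.114 0.1141 4.8
1 0.112 0.1122 5.4
1 0.11 0.1102 6.1
1 0.108 0.1083 6.4
1 0.106 0.1064 6.6
1 0.104 0.1045 7.8
1 0.102 0.1025 7.7
1 0.1 0.1006 8.6
1 0.098 0.0987 8.7
1 0.096 0.0974 12.8
1 0.094 0.0973 25.2
up f 0.027967201605810788
45.0833
```

Both strokes reached the stop at 24.7 mm of travel and sprang back up. Now the drain knob.

Run:
```python
from h import *
p=loc(ST,.1,-.055); arm.reach([*p,.17],quat(ST[2])); arm.gripper_open()
t=arm.capture("wrist")
arm.move_l([*p,.071]); arm.close_gripper(40); s=arm.get_state(); f0=s["contact_force"][2]; print(s["grip_width"],f0)
z=.071
while z<.100:
    z+=.002; arm.move_l([*p,z],max_speed=.04); s=arm.get_state(); f=s["contact_force"][2]-f0
    print(round(z,3),round(s["tcp_pos"][2],4),round(f,1),round(s["grip_width"],4))
    if f<-20: break
arm.wait(.3); save(arm.capture("side"),"s_drain.png")
arm.move_l([*p,.0715],max_speed=.05); arm.wait(.2); arm.gripper_open(); arm.wait(.5); arm.move_l([*p,.2]); print(arm.get_state()["time"])
arm.reach([.40,-.155,.28],quat(0)); c=arm.capture("wrist")
for s in cream(c,.087): print(s[0].round(4),s[1],s[2])
a=arm.capture("side"); import cv2
d=cv2.imread("pics/s_drain.png"); cv2.imwrite("pics/c3.png",np.hstack([cv2.resize(x[140:260,260:440],None,fx=2.2,fy=2.2,interpolation=2) for x in(d,a["color"][:,:,::-1])]))
```

```text
0.02914690341343662 -1.3177023996986916
0.073 0.0727 -3.3 0.029
0.075 0.0746 -2.7 0.0291
0.077 0.0765 -3.2 0.0288
0.079 0.0784 -5.0 0.0291
0.081 0.0803 -5.0 0.029
0.083 0.0822 -6.1 0.029
0.085 0.0841 -6.0 0.0289
0.087 0.086 -7.4 0.0288
0.089 0.088 -6.3 0.0293
0.091 0.0899 -7.4 0.0292
0.093 0.0918 -7.6 0.0289
0.095 0.0932 -10.8 0.0291
0.097 0.0934 -22.6 0.029
55.6583
[ 0.426  -0.1097  0.087 ] (282.6351318359375, 151.75112915039062) 0.024621544228763313
[ 0.5174 -0.208   0.087 ] (375.5718078613281, 61.994598388671875) 0.02878686575832503
```

View pics/c3.png

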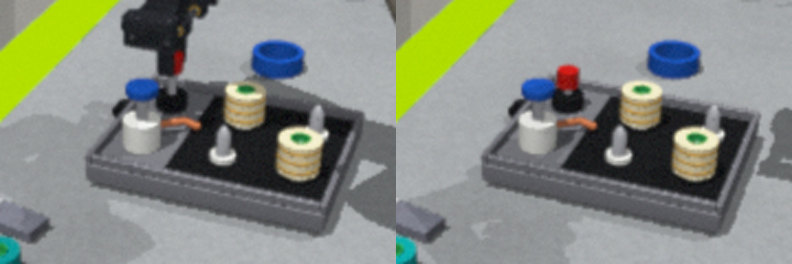

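The left crop shows the knob up at its stop (22 mm). The right crop shows it back down at (567,78), with both sleeves still home. Now both sleeves go to the tray.

Run:
```python
from h import *
def place(q):
    y=TR[2]+np.pi/2; arm.reach([*q,.2],quat(y)); z=.05; arm.move_l([*q,z])
    f0=arm.get_state()["contact_force"][2]; z=.009+G; arm.move_l([*q,z],max_speed=.08)
    while z>.004+G:
        z-=.001; arm.move_l([*q,z],max_speed=.03); f=arm.get_state()["contact_force"][2]-f0
        if f>4: break
    print("place",z-G,f); arm.gripper_open(); arm.wait(.3); arm.move_l([*q,.2])
for sp,tx in (((-.1,.0475),-.05),((-.005,-.0475),.05)):
    p=loc(ST,*sp); pick(p,.043,ST[2],25); place(loc(TR,tx,0))
arm.reach([.47,.3,.28],quat(0)); c=arm.capture("wrist"); save(c,"w6.png")
for s in cream(c,.049):
    d=R.from_euler('z',-TR[2]).as_matrix()[:2,:2]@(s[0][:2]-TR[:2]); print(s[0].round(4),d.round(4),s[2])
arm.reach([.35,0,.35],quat(0)); save(arm.capture("side"),"s_end.png"); print(arm.get_state()["time"])
import cv2
cv2.imwrite("pics/c4.png",np.hstack([cv2.resize(cv2.imread("pics/"+n),(400,250)) for n in("w6.png","s_end.png")]))
```

```text
grip 0.05180256189747698 25.000112515990622
lifted 0.05125286385039625
place 0.003999999999999993 10.089989832901065
grip 0.050208892017799905 25.000023408302596
lifted 0.05048838974528857
place 0.003999999999999993 8.505635023422313
[0.4801 0.3526 0.049 ] [-0.0349 -0.0126] 0.024057190046319253
[0.5663 0.3581 0.049 ] [0.0504 0.0006] 0.02725960439257615
82.45
```

View pics/c4.png

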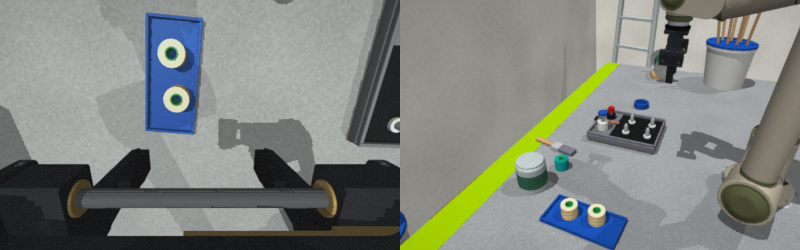

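Both sleeves stand upright in the tray, at (172,53) and (177,99) in the wrist half. One was nudged to tray (-0.035,-0.013), which is well inside the limits. The pump is up, the drain is down, and the bystanders haven't moved.

```bash
python3 -c "
from workcell import arm
arm.wait(.5);print(arm.job_done())"
```

```text
the job is handed in; nothing more can be done
None
```

I washed both sleeves that were on the bench, worked the pump twice and the drain once with them home, stood them upright in the blue tray, and handed the job in at about 83 s; the hand-in gave no verdict.

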